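# Roll the shaft blank into the vee-block

## Robot

A 6-joint arm with a two-finger parallel gripper is mounted at the origin on the work surface. World frame = base frame: x ahead of the robot, y to its left, z up, the work surface at z = 0. Lengths are in m, angles in rad, forces in N, time in s.
With the tool pointing down it reaches from about 0.375 to 0.975 m from the base axis. Payload 3.8 kg.
Tool frame: the origin (TCP) lies midway between the tips of the shut fingers; the grasp point (between the pads) lies 19 mm behind it; z points along the fingers, y is the line along which they close (so a half turn about z gives the same grasp; the last joint's range is limited). The gripper opens to 85 mm and grips with 20 to 120 N. Pads are 22 mm wide; open, the fingers measure 114 mm over their backs; the gripper's body (76 mm by 85 mm) begins 54 mm behind the grasp point. The pads swing forward as they close: fully open they stand 13 mm farther back than shut.
Start: joints at [-1.268, 0.264, 1.604, -0, 1.274, -0.037], TCP at [0.225, -0.636, 0.231] pointing down, gripper open.
Joint ranges: [-2.63, 2.63], [-0.94, 2.18], [0.31, 2.57], [-1.31, 4.45], [0, 2.66], [-2.55, 2.55]. Speed limits (rad/s): [2.57, 2.57, 3.14, 3.14, 3.14, 3.14].

## Interface

Orientations are given as a rotation vector (axis times angle).
In Python, from workcell import read_state, vision, ticket gives the robot as it stands. The module is installed in compiled form; this text tells all that it offers.
- The arm moves only by the tool jog_arm, never from a script. Its arguments are lists of equal length, an entry for each row: "turn": the turn, a rotation vector about the tool's x, y, z in rad, a list of three; "delta_pos": the shift along the tool's x, y, z in m, a list of three; "gripper": the finger opening in m, from 0 to 0.0854. In form: {"turn": [[rx, ry, rz], ...], "delta_pos": [[dx, dy, dz], ...], "gripper": [gripper, ...]}. A call has 1 to 20 rows; each row shifts and turns the commanded pose from where the row before left it, along the tool's axes as they then stand; what a row does not reach is not made up. A row lasts 1/12 s, in which the tool goes at most 41.7 mm and 7.16 degrees, less where a joint would pass 70% of its speed; a pose out of reach is approached as far as the arm can. A call with a gripper value outside its range is refused whole. The fingers move at their own pace and stop on an object; "grip_force" is the grip in N (left out, the last holds). Time passes only in rows, so rows that do not move let the fingers close. It gives the time, the measured TCP pose, the force, the opening and the grip force at its end, in the units of the state.
- read_state(): the state, without advancing time (a new reading comes with each control period).
- vision.read_camera(name): name is "side" or "top"; returns the picture (400x640x3 uint8, red, green, blue); there is no depth.
- vision.calibration(name): a dict with "vfov" (degrees; the focal length in pixels is half the picture's height over the tangent of half this angle, whatever the lens; pixels are square), "cx", "cy" (the principal point, pixels), "R" (3x3) and "t" (3): a world point X has camera coordinates R X + t. Camera axes: x right, y down, z forward; pixel columns grow to the right and rows downward; lengths in m; the calibration is good to about 2 mm. A picture is of the moment at which its call begins. calibration takes no time and is no camera call.
- ticket.finish_job(): hands the job in; it is judged then, once.
The state is a dict: "time": time; "q": joint angles; "joint_vel": joint speeds; "joint_torque": joint torques, N m; "tool_pos": TCP position; "tcp_rot": TCP orientation; "wrist_force": force on the tool from outside, world axes, zero at the start; "torque": the same for the moment, N m; "width": opening from 0.0 (shut) to 1.0 (fully open); "grip_force": force on a finger pad.
Only numpy, scipy, OpenCV 4.12 (cv2) and the standard library are available. Lean on these libraries where they do the work, as an engineer would, in place of code of your own. Each camera call takes 0.05 s, during which the arm holds its last target. There are 200 camera calls.

## Task

Roll the aluminium shaft blank along the bench by pushing its side, up the yellow lead-in wedges and into the vee-block, then push it endways along the vee until its end is up against the brass stop button, and leave it lying there. Only push it with the fingers: do not take it between them, and do not lift it. Leave everything else on the bench where it is.

Things in the scene. Friction and masses are not known exactly. Their poses are not given: they have to be found in the camera images.
- bar: Solid aluminium shaft blank: cylinder 44 mm in diameter, 150 mm long, about 0.6 kg, blue stripe; starts on the bench on the vee-block's +y side. Origin at mid-length on its axis (22 mm up). Its x axis lies along the bar (at first roughly world +x); y and z turn as it rolls. Oiled, friction about 0.35: rolls easily if pushed at or below axis height; fingertips above that wedge on it.
- cradle: Vee-block with roll-in wedges, fixed to the bench. Origin on the bench under the bottom of the vee, x along the vee (away from the robot), y level across it towards the side the bar comes from, z up. Two like pieces of dark steel, each 20 mm long in x, centred at x = -28 and +28 mm, on a 4 mm base plate (x -122 to 50, y -32 to 27).
- lip (a point): Middle of the vee's front lip (vee-block frame: x 0, y 25, z 17.5 mm). Section of each vee piece, y and z in mm: yellow wedge rising from the bench at y 89 to 17.5 high at y 27, flat lip to y 23.4, down to the vee's bottom at y 0, z 4, up the steep back to y -22, z 42, back face at y -32.
- seat (a point): Where the middle of the bar lies when it is seated in the vee and up against the stop: x = -30, y = 8, z = 34 mm in the vee-block's frame; same axes as the vee-block.
- stop (a point): Centre of the face of the brass stop button (16 mm across), which looks along the vee-block's +x: x = -105, y = 8, z = 34 mm in the vee-block's frame. It stands on a steel upright at the vee's robot-side end, x -122 to -110 (foot to -147), y -10 to 26, 52 mm high; a bar that comes over the lip with its middle at x below -30 would run into it.
- bush: Bystander: brass bush, 38 mm in diameter, 32 mm high, standing on the bench. Origin at the centre of its underside.
- slug: Bystander: short steel cylinder standing upright, 32 mm in diameter, 55 mm high. Origin at the centre of its underside.
- driver: Bystander: screwdriver with a red handle lying on the bench to the left. Origin under its middle.
- oil: Bystander: yellow oil bottle, 60 mm in diameter, 160 mm high, to the left. Origin at the centre of its underside.
- tray: Bystander: red plastic parts tray 150 x 100 x 40 mm, to the right. Origin at the centre of its underside.
- caliper: Bystander: caliper lying flat, 230 mm long, beyond the work. Origin under the middle of its beam.
- gauge: Bystander: dial gauge on a magnetic base 60 x 50 mm, 220 mm high, to the right. Origin at the centre of its underside.
There are look-alikes about, which are no part of the job. There is more than one size of the bar; the job needs the larger.

How it is judged:
By the outcome, as a careful person would: the job done as asked, in the order asked, and still so for the second after the job is handed in, with the robot touching nothing.
It also fails if it takes over 61 s, if anything falls off the work surface, if the arm or the gripper's body presses on something with over 40 N, if the wrist force passes 120 N, or if a joint passes its speed limit or range.

## Working session

There is one attempt and no reset: what is moved stays moved. The work goes in short steps, Python scripts to look and compute and a tool call to move; the robot and the scene stay as the last step left them, time stands still between calls to the robot, and variables do not carry over. Pictures are saved under pics/ and viewed, at most 10 in all, crops included, and the job is handed in when it is done.

Besides the shell and the picture viewer there is one more tool, called after "Request:" by a JSON object that holds its "op" and its "data", one argument or row to a line. jog_arm: Moves the arm, as the interface text tells. Its arguments: {"type":"object","properties":{"turn":{"type":"array","items":{"type":"array","items":{"type":"number"}}},"delta_pos":{"type":"array","items":{"type":"array","items":{"type":"number"}}},"gripper":{"type":"array","items":{"type":"number"}},"grip_force":{"type":"number"}},"required":["turn","delta_pos","gripper"]}

```bash
mkdir -p pics; python3 - <<'E'
from workcell import read_state, vision, ticket
import cv2
for n in("side","top"):
    cv2.imwrite(f"pics/{n}0.png",vision.read_camera(n)[:,:,::-1]); c=vision.calibration(n); print(n,c)
print(read_state())
E
```

```text
side {'vfov': 53.18624695302913, 'cx': 314.2979776685554, 'cy': 198.06791268907318, 'R': array([[-0.8977227 , -0.44042811, -0.01081819],
       [-0.33767453,  0.70363716, -0.6251965 ],
       [ 0.28296619, -0.55760006, -0.78039241]]), 't': array([0.48922459, 0.22287642, 0.91370848])}
top {'vfov': 51.855114516492435, 'cx': 321.2160333327178, 'cy': 203.23636302933687, 'R': array([[-0.02154311, -0.99971308, -0.0104711 ],
       [-0.98973801,  0.02280566, -0.14106232],
       [ 0.14126065,  0.00732472, -0.98994534]]), 't': array([0.02087358, 0.57382892, 0.93944996])}
{'time': 0.1, 'q': array([-1.26789418e+00,  2.64728542e-01,  1.60525661e+00, -2.58764068e-05,
        1.27369795e+00, -3.69223409e-02]), 'joint_vel': array([-0.00117944, -0.00180783, -0.00277487, -0.00090474, -0.00020544,
        0.00034624]), 'joint_torque': array([ 9.98546875e-05, -5.16707790e+01, -3.68590343e+01, -6.10171446e-05,
        6.25650355e-03, -6.33605987e-05]), 'tool_pos': array([ 0.22476819, -0.635768  ,  0.23004199]), 'tcp_rot': array([-3.09431152e+00, -5.30892253e-01,  4.73607416e-04]), 'wrist_force': array([-0.08519038,  0.54348641,  0.60040103]), 'torque': array([ 0.0321542 , -0.01505407, -0.0214283 ]), 'grip_force': 0.0, 'width': 0.9973144962719848}
```

View pics/top0.png

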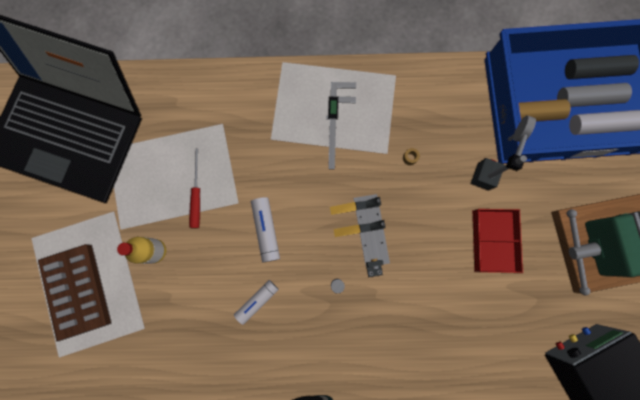

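View pics/side0.png

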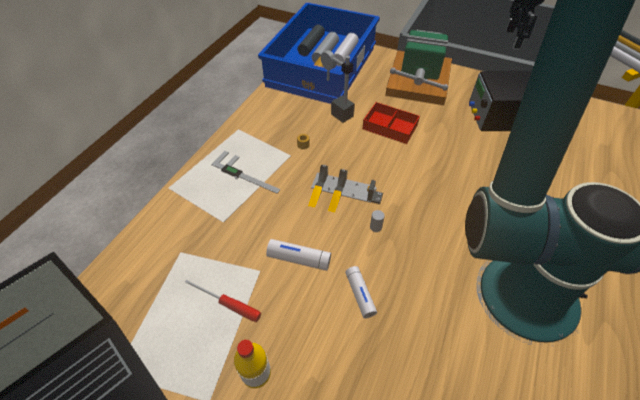

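The top view shows the large bar at about (264,230), with the smaller look-alike at (256,302). The vee-block is at about (371,235), its yellow wedges at (344,209) and (347,231), the stop at (375,268), the slug at (337,286) and the bush at (411,157). The side view agrees.

```bash
cat > h.py <<'E'
import numpy as np, cv2
from workcell import read_state, vision, ticket
def cast(n,uv,z):
    c=vision.calibration(n); f=200/np.tan(np.radians(c["vfov"]/2)); R=np.array(c["R"]);t=np.array(c["t"])
    d=R.T@np.array([(uv[0]-c["cx"])/f,(uv[1]-c["cy"])/f,1]); o=-R.T@t
    return o+d*(z-o[2])/d[2]
def proj(n,X):
    c=vision.calibration(n); f=200/np.tan(np.radians(c["vfov"]/2)); p=c["R"]@np.array(X)+c["t"]
    return np.array([c["cx"]+f*p[0]/p[2],c["cy"]+f*p[1]/p[2]])
def blobs(m,amin=30):
    cs,_=cv2.findContours(m.astype(np.uint8),cv2.RETR_EXTERNAL,cv2.CHAIN_APPROX_NONE)
    return [c for c in cs if cv2.contourArea(c)>amin]
E
python3 - <<'E'
from h import *
np.set_printoptions(precision=4,suppress=True)
for n in("top","side"):
    im=cv2.imread(f"pics/{n}0.png"); h=cv2.cvtColor(im,cv2.COLOR_BGR2HSV)
    H,S,V=[h[...,i].astype(int) for i in range(3)]
    print(n,"yellow")
    for c in blobs((H>18)&(H<32)&(S>190)&(V>120)):
        r=cv2.minAreaRect(c); print(np.round(r[0]),np.round(r[1]),r[2],np.round(cv2.boxPoints(r),1).tolist())
    print("grey")
    for c in blobs((S<60)&(V>110),80):
        r=cv2.minAreaRect(c)
        if max(r[1])<90: print(np.round(r[0],1),np.round(r[1],1),r[2],cast(n,r[0],.022))
    print("blue")
    for c in blobs((H>100)&(H<130)&(S>120)&(V>60),10):
        r=cv2.minAreaRect(c)
        if max(r[1])<60: print(np.round(r[0],1),np.round(r[1],1))
im=cv2.imread("pics/top0.png")[180:320,225:415]
cv2.imwrite("pics/c1.png",cv2.resize(im,None,fx=4.2,fy=4.2,interpolation=cv2.INTER_CUBIC))
im=cv2.imread("pics/side0.png")[140:290,260:400]
cv2.imwrite("pics/c2.png",cv2.resize(im,None,fx=4,fy=4,interpolation=cv2.INTER_CUBIC))
E
```

```text
top yellow
grey
[255.3 302.3] [13.4 50.9] 45.0 [0.3452 0.1684 0.022 ]
[337.5 285.5] [13. 13.] 0.0 [ 0.3798 -0.026   0.022 ]
[588.1 251. ] [ 4.7 22.6] 78.69007110595703 [ 0.4478 -0.6226  0.022 ]
[156.1 252.6] [12.2 21.4] 17.52556800842285 [0.4663 0.4068 0.022 ]
[374.5 247.9] [34.2 25. ] 80.53767395019531 [ 0.4661 -0.1167  0.022 ]
[368.4 215.1] [13.3 24.5] 82.56858825683594 [ 0.5453 -0.1051  0.022 ]
[266.1 228.7] [64.5 16.2] 78.50343322753906 [0.5179 0.1424 0.022 ]
[609.5 120.4] [16.5 60.2] 85.91438293457031 [ 0.7681 -0.7115  0.022 ]
[599.8  91. ] [10.1 62.3] 86.09950256347656 [ 0.8451 -0.6967  0.022 ]
[466.5  43.5] [15. 37.] 90.0 [ 0.9814 -0.3727  0.022 ]
[553.  13.] [26. 70.] 90.0 [ 1.0594 -0.6012  0.022 ]
[155.6  29.8] [58.2 82.6] 88.21009063720703 [1.0413 0.4282 0.022 ]
blue
[586.5 331. ] [6. 7.]
[261.6 220.1] [18.4  2. ]
[550.5 157.3] [ 3.3 27.1]
[618.  152.5] [ 3. 24.]
side yellow
[250. 359.] [26. 33.] 62.10273361206055 [[229.39999389648438, 355.5], [258.29998779296875, 340.20001220703125], [270.6000061035156, 363.3999938964844], [241.6999969482422, 378.70001220703125]]
[334. 201
[... 627 characters left out ...]
.072   0.022 ]
[297.9 253.9] [63.2 18. ] 13.240520477294922 [0.5187 0.143  0.022 ]
[377.5 214.5] [ 9. 11.] 90.0 [ 0.3873 -0.0508  0.022 ]
[603.  212.5] [59. 72.] 90.0 [-0.1337 -0.3084  0.022 ]
[516.  197.4] [57.7 17.5] 16.798372268676758 [ 0.0753 -0.2637  0.022 ]
[355.4 189.4] [25.9 17.2] 12.994616508483887 [ 0.4711 -0.1045  0.022 ]
[330.2 183.8] [12.5 18. ] 23.962486267089844 [ 0.5414 -0.0932  0.022 ]
[620.8  77.3] [37.8 28.6] 24.77513885498047 [-0.1674 -0.9762  0.022 ]
[626.4  56.7] [32.1  7.3] 29.05460548400879 [-0.184  -1.1258  0.022 ]
[336.3  43.5] [34.9 32.7] 22.166345596313477 [ 0.8204 -0.7562  0.022 ]
[631.  19.] [38. 16.] 90.0 [-0.1997 -1.4394  0.022 ]
blue
[290.  247.6] [18.7  1.9]
```

View pics/c1.png

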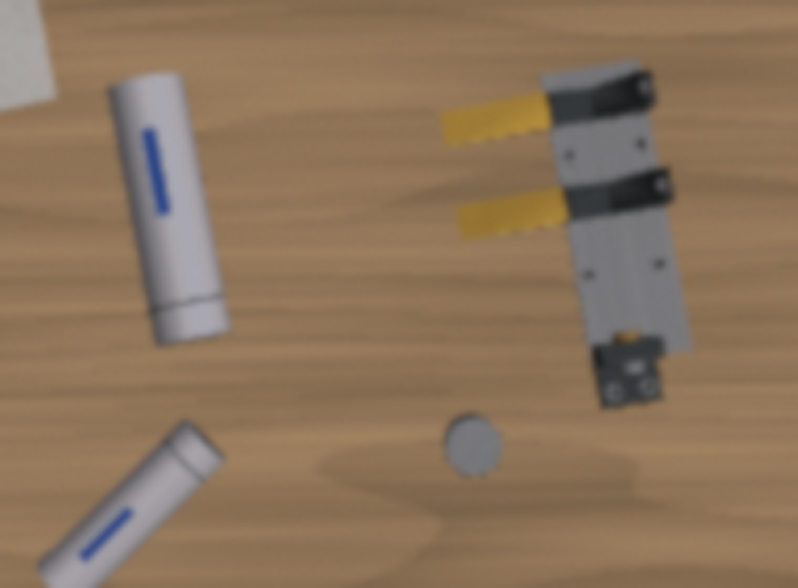

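View pics/c2.png

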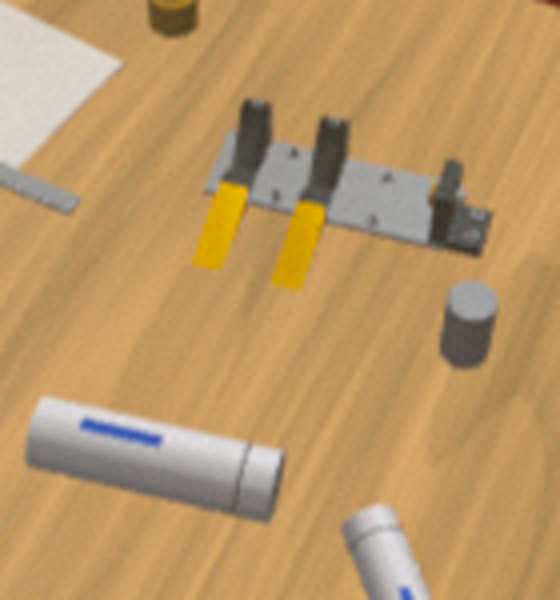

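Crop 1 (top, scale 4.2) shows the wedge tips at (440,110), (445,146), (457,205) and (462,239). The plate corners are at (543,76), (640,60) and (692,350), and the bar ends at (108,85)–(180,73) and (156,345)–(230,331). Crop 2 gives the same features from the side.

```bash
python3 - <<'E'
from h import *
np.set_printoptions(precision=4,suppress=True)
T=lambda p:((p[0]+.5)/4.2-.5+225,(p[1]+.5)/4.2-.5+180)
S=lambda p:((p[0]+.5)/4-.5+260,(p[1]+.5)/4-.5+140)
def fit(A,B):
    A=np.array(A)/1000;B=np.array(B); a=A.mean(0);b=B.mean(0)
    H=(A-a).T@(B-b); th=np.arctan2(H[0,1]-H[1,0],H[0,0]+H[1,1])
    R=np.array([[np.cos(th),-np.sin(th)],[np.sin(th),np.cos(th)]])
    o=b-R@a; return th,o,((A-a)@R.T+b-B)*1000
W=[(38,89),(18,89),(-18,89),(-38,89)]
m=W+[(50,27),(50,-32),(-122,-32)]
pt=[cast("top",T(p),z)[:2] for p,z in [((440,110),0),((445,146),0),((457,205),0),((462,239),0),((543,76),.004),((640,60),.004),((692,350),.004)]]
th,o,r=fit(m,pt);print("top",np.degrees(th),o,r.round(1).tolist())
m=W+[(50,27)]
ps=[cast("side",S(p),z)[:2] for p,z in [((193,264),0),((220,268),0),((272,284),0),((300,290),0),((205,193),.004)]]
t2,o2,r=fit(m,ps);print("side",np.degrees(t2),o2,r.round(1).tolist())
for nm,K,f in(("top",[((108,85),(180,73)),((156,345),(230,331))],T),("side",[((40,398),(28,464)),((284,450),(268,520))],S)):
    e=[(cast(nm,f(a),.022)+cast(nm,f(b),.022))/2 for a,b in K]
    d=e[0]-e[1]; c=(e[0]+e[1])/2
    print(nm,"bar",c,np.linalg.norm(d),np.degrees(np.arctan2(d[1],d[0])))
    R=np.array([[np.cos(th),-np.sin(th)],[np.sin(th),np.cos(th)]]); print("in cradle",R.T@(c[:2]-o)*1000)
print(cast("top",(337.5,285.5),.055),cast("top",(411,157),.032))
s=read_state();import scipy.spatial.transform as t;print(t.Rotation.from_rotvec(s["tcp_rot"]).as_matrix())
E
```

```text
top 7.599345600841145 [ 0.5461 -0.1055] [[-1.1, -0.6], [0.6, -0.8], [-0.2, 0.6], [-0.1, 0.4], [0.7, 0.7], [0.3, -0.3], [-0.3, -0.0]]
side 8.475617699725438 [ 0.5467 -0.107 ] [[0.1, 0.2], [-1.6, 2.1], [0.1, -0.2], [-0.7, 0.4], [2.0, -2.5]]
top bar [0.5174 0.1459 0.022 ] 0.15206794508738594 10.550607109218658
in cradle [  4.8101 252.9706]
side bar [0.5183 0.1429 0.022 ] 0.15188434817731802 11.479010628377248
in cradle [  5.3434 249.9614]
[ 0.3817 -0.0251  0.055 ] [ 0.6842 -0.2131  0.032 ]
[[ 0.9428  0.3333 -0.0006]
 [ 0.3333 -0.9428  0.002 ]
 [ 0.0001 -0.0021 -1.    ]]
```

Request:
{"op": "jog_arm", "data": {
  "turn": [
    [0,0,-0.1243],
    [0,0,-0.1243],
    [0,0,-0.1243],
    [0,0,-0.1243],
    [0,0,-0.1243],
    [0,0,-0.1243],
    [0,0,-0.1243],
    [0,0,-0.1243],
    [0,0,-0.1243],
    [0,0,-0.1243],
    [0,0,-0.1243],
    [0,0,0],
    [0,0,0],
    [0,0,0],
    [0,0,0],
    [0,0,0],
    [0,0,0],
    [0,0,0],
    [0,0,0],
    [0,0,0]
  ],
  "delta_pos": [
    [0,0,0],
    [0,0,0],
    [0,0,0],
    [0,0,0],
    [0,0,0],
    [0,0,0],
    [0,0,0],
    [0,0,0],
    [0,0,0],
    [0,0,0],
    [0,0,0],
    [0.03,0.015,0],
    [0.03,0.015,0],
    [0.03,0.015,0],
    [0.03,0.015,0],
    [0.03,0.015,0],
    [0.03,0.015,0],
    [0.03,0.015,0],
    [0.03,0.015,0],
    [0.03,0.015,0]
  ],
  "gripper": [0.085,0.085,0.085,0.085,0.085,0.085,0.085,0.085,0.085,0.085,0.085,0.085,0.085,0.085,0.085,0.085,0.085,0.085,0.085,0.085]
}}

```text
time: 1.77
tool_pos: [0.322, -0.3487, 0.2307]
tcp_rot: [-2.065, -2.367, -0.0]
wrist_force: [1.3, -0.0, -1.1]
width: 0.991
grip_force: 0.0
```

Request:
{"op": "jog_arm", "data": {
  "turn": [
    [0,0,0],
    [0,0,0],
    [0,0,0],
    [0,0,0],
    [0,0,0],
    [0,0,0],
    [0,0,0],
    [0,0,0],
    [0,0,0],
    [0,0,0],
    [0,0,0],
    [0,0,0],
    [0,0,0],
    [0,0,0],
    [0,0,0],
    [0,0,0],
    [0,0,0],
    [0,0,0],
    [0,0,0]
  ],
  "delta_pos": [
    [0.03,0.015,0],
    [0.03,0.015,0],
    [0.03,0.015,0],
    [0.03,0.015,0],
    [0.03,0.015,0],
    [0.03,0.015,0],
    [0.03,0.015,0],
    [0.03,0.015,0],
    [0.03,0.015,0],
    [0.03,0.015,0],
    [0.03,0.015,0],
    [0.03,0.015,0],
    [0.03,0.015,0],
    [0.03,0.015,0],
    [0.03,0.015,0],
    [0.03,0.015,0],
    [0.03,0.015,0],
    [0,0,0],
    [0,0,0]
  ],
  "gripper": [0.085,0.085,0.085,0.085,0.085,0.085,0.085,0.085,0.085,0.085,0.085,0.085,0.085,0.085,0.085,0.085,0.085,0.085,0.085]
}}

```text
time: 3.35
tool_pos: [0.5051, 0.1906, 0.2305]
tcp_rot: [-2.061, -2.37, 0.002]
wrist_force: [-0.0, -0.7, 0.3]
width: 0.996
grip_force: 0.0
```

```bash
cat >> h.py <<'E'
from scipy.spatial.transform import Rotation as Ro
TH=np.radians(7.8); O=np.array([.546,-.106])
def cr(p):
    c,s=np.cos(TH),np.sin(TH); d=np.array(p)[:2]-O
    return np.round([(c*d[0]+s*d[1])*1000,(-s*d[0]+c*d[1])*1000],1)
def st():
    s=read_state(); M=Ro.from_rotvec(s["tcp_rot"]).as_matrix()
    print(round(s["time"],2),"cradle xy",cr(s["tool_pos"]),"z",round(s["tool_pos"][2]*1000,1),"yaw",np.degrees(np.arctan2(M[1,1],M[0,1])).round(2),"zax",M[:,2].round(3),"F",s["wrist_force"].round(1),"w",round(s["width"],2))
E
python3 -c "
from h import *
st()"
```

```text
3.35 cradle xy [ -0.3 299.4] z 230.5 yaw 7.98 zax [-0.001 -0.001 -1.   ] F [-0.  -0.7  0.3] w 1.0
```

Request:
{"op": "jog_arm", "data": {
  "turn": [
    [0,0,0],
    [0,0,0],
    [0,0,0],
    [0,0,0],
    [0,0,0],
    [0,0,0],
    [0,0,0],
    [0,0,0]
  ],
  "delta_pos": [
    [0.001,0.001,0.03],
    [0,0.001,0.03],
    [0,0.001,0.03],
    [0,0.001,0.03],
    [0,0.001,0.03],
    [0,0.001,0.025],
    [0,0,0],
    [0,0,0]
  ],
  "gripper": [0.085,0.085,0.085,0.085,0.085,0.085,0.085,0.085]
}}

```text
time: 4.02
tool_pos: [0.5091, 0.1894, 0.0548]
tcp_rot: [-2.065, -2.365, 0.007]
wrist_force: [-0.7, 0.2, -0.4]
width: 0.995
grip_force: 0.0
```

```bash
python3 - <<'E'
from h import *
st()
im=vision.read_camera("side")[:,:,::-1]
cv2.imwrite("pics/s1.png",cv2.resize(im[120:320,180:430],None,fx=3,fy=3,interpolation=cv2.INTER_CUBIC))
E
```

```text
4.02 cradle xy [  3.6 297.7] z 54.8 yaw 7.74 zax [-0.005 -0.002 -1.   ] F [-0.7  0.2 -0.4] w 0.99
```

View pics/s1.png

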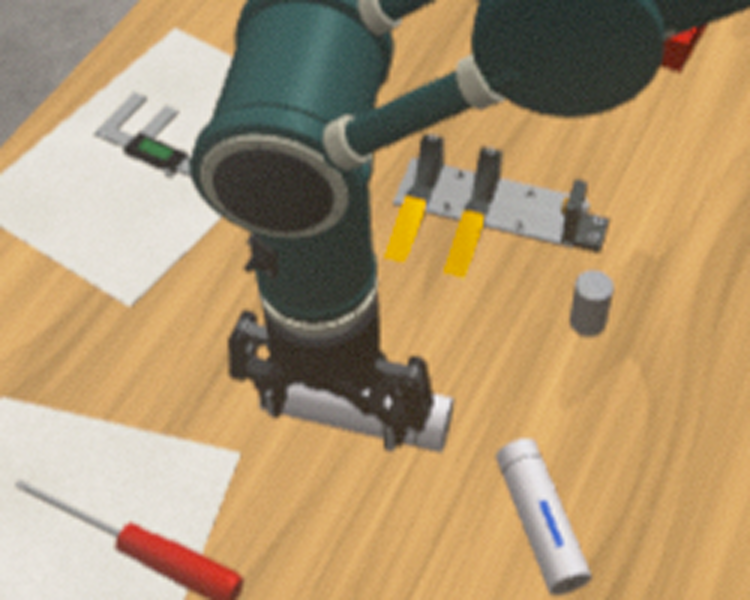

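The fingers, with tips at about (272,410) and (393,440), hang on the near (+y) side of the bar. The bar runs from (265,400) to (450,430), so descending is safe.

Request:
{"op": "jog_arm", "data": {
  "turn": [
    [0,0,0],
    [0,0,0],
    [0,0,0],
    [0,0,0],
    [0,0,0]
  ],
  "delta_pos": [
    [0.001,0,0.018],
    [0,0,0.018],
    [0,0,0.018],
    [0,0,0],
    [0,0,0]
  ],
  "gripper": [0.085,0.085,0.085,0.085,0.085]
}}

```text
time: 4.48
tool_pos: [0.5118, 0.1921, 0.0037]
tcp_rot: [2.065, 2.367, 0.001]
wrist_force: [0.7, 0.0, -0.4]
width: 0.995
grip_force: 0.0
```

Request:
{"op": "jog_arm", "data": {
  "turn": [
    [0,0,0],
    [0,0,0],
    [0,0,0],
    [0,0,0],
    [0,0,0],
    [0,0,0],
    [0,0,0],
    [0,0,0],
    [0,0,0],
    [0,0,0],
    [0,0,0],
    [0,0,0],
    [0,0,0],
    [0,0,0]
  ],
  "delta_pos": [
    [-0.003,0,0],
    [-0.003,0,0],
    [-0.003,0,0],
    [-0.003,0,0],
    [-0.003,0,0],
    [-0.003,0,0],
    [-0.003,0,0],
    [-0.003,0,0],
    [-0.003,0,0],
    [-0.003,0,0],
    [-0.003,0,0],
    [-0.003,0,0],
    [-0.003,0,0],
    [-0.003,0,0]
  ],
  "gripper": [0.085,0.085,0.085,0.085,0.085,0.085,0.085,0.085,0.085,0.085,0.085,0.085,0.085,0.085]
}}

```text
time: 5.65
tool_pos: [0.5168, 0.1502, 0.0023]
tcp_rot: [-2.065, -2.368, 0.0]
wrist_force: [0.5, -0.0, 0.2]
width: 0.995
grip_force: 0.2
```

```bash
cat >> h.py <<'E'
def view(tag,k=("top","side")):
    out=[]
    for n in k:
        im=vision.read_camera(n)[:,:,::-1].copy(); y0,x0=(165,220) if n=="top" else (130,220)
        out.append(cv2.resize(im[y0:y0+140,x0:x0+190],None,fx=800/190/len(k)*1,fy=800/190/len(k),interpolation=cv2.INTER_CUBIC))
    cv2.imwrite(f"pics/{tag}.png",np.hstack(out))
E
python3 - <<'E'
from h import *
st(); view("v1")
E
```

```text
5.65 cradle xy [  5.8 257.8] z 2.3 yaw 7.81 zax [-0.  0. -1.] F [ 0.5 -0.   0.2] w 0.99
```

View pics/v1.png

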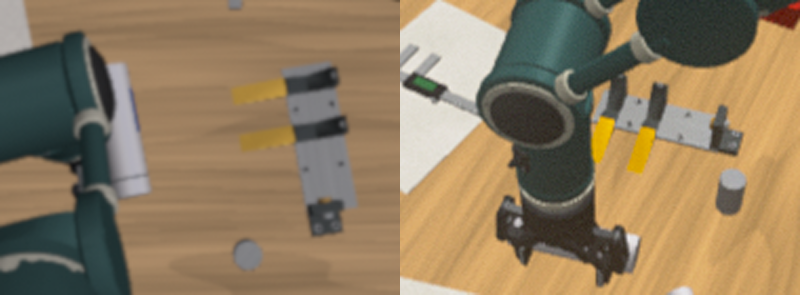

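The top view shows the bar's right edge running from (125,65) to (148,190). It is rolling squarely ahead of the fingers towards the wedges, having moved about 25 mm.

Request:
{"op": "jog_arm", "data": {
  "turn": [
    [0,0,0],
    [0,0,0],
    [0,0,0],
    [0,0,0],
    [0,0,0],
    [0,0,0],
    [0,0,0],
    [0,0,0],
    [0,0,0],
    [0,0,0],
    [0,0,0],
    [0,0,0],
    [0,0,0],
    [0,0,0],
    [0,0,0],
    [0,0,0],
    [0,0,0],
    [0,0,0],
    [0,0,0],
    [0,0,0]
  ],
  "delta_pos": [
    [-0.004,0,0],
    [-0.004,0,0],
    [-0.004,0,0],
    [-0.004,0,0],
    [-0.004,0,0],
    [-0.004,0,0],
    [-0.004,0,0],
    [-0.004,0,0],
    [-0.004,0,0],
    [-0.004,0,0],
    [-0.004,0,0],
    [-0.004,0,0],
    [-0.004,0,0],
    [-0.004,0,0],
    [-0.004,0,0],
    [-0.004,0,0],
    [-0.004,0,0],
    [-0.004,0,0],
    [-0.004,0,0],
    [-0.004,0,0]
  ],
  "gripper": [0.085,0.085,0.085,0.085,0.085,0.085,0.085,0.085,0.085,0.085,0.085,0.085,0.085,0.085,0.085,0.085,0.085,0.085,0.085,0.085]
}}

```text
time: 7.42
tool_pos: [0.5277, 0.0709, 0.0023]
tcp_rot: [2.065, 2.368, -0.0]
wrist_force: [0.5, -0.1, 0.6]
width: 0.999
grip_force: 0.2
```

```bash
cat >> h.py <<'E'
def bar():
    im=vision.read_camera("top")[:,:,::-1].copy()
    h=cv2.cvtColor(im,cv2.COLOR_BGR2HSV)
    m=(h[...,1]<60)&(h[...,2]>110); m[:190]=0;m[285:]=0
    for c in blobs(m,60):
        r=cv2.minAreaRect(c)
        if 230<r[0][0]<400: print("grey",np.round(r[0],1),np.round(r[1],1),round(r[2],1),"cr:",[cr(cast("top",p,.03)).tolist() for p in cv2.boxPoints(r)])
E
python3 - <<'E'
from h import *
st(); bar()
E
```

```text
7.42 cradle xy [  5.9 177.7] z 2.3 yaw 7.81 zax [-0. -0. -1.] F [ 0.5 -0.1  0.6] w 1.0
grey [284.5 281.5] [ 5. 39.] 90.0 cr: [[-111.8, 267.8], [-126.2, 177.2], [-137.6, 179.0], [-123.3, 269.4]]
grey [374.4 247.9] [34.7 24.7] 79.7 cr: [[-40.3, 31.2], [-39.1, -27.7], [-120.7, -27.8], [-121.8, 30.5]]
grey [248.3 226.2] [15.9 10.7] 3.8 cr: [[9.5, 311.4], [34.6, 306.4], [26.1, 269.0], [1.0, 274.2]]
grey [368.4 215.4] [14.  24.5] 82.2 cr: [[15.5, 30.8], [14.2, -28.1], [-19.4, -26.7], [-18.1, 32.0]]
grey [315.7 210.6] [14.3 24.7] 13.0 cr: [[8.2, 151.8], [63.7, 129.7], [50.6, 97.7], [-4.7, 120.0]]
grey [365.4 197.5] [ 4.4 23.3] 80.5 cr: [[47.0, 29.8], [47.4, -26.6], [36.6, -26.5], [36.2, 29.8]]
```

```bash
python3 - <<'E'
from h import *
st(); view("v2")
E
```

```text
7.47 cradle xy [  5.9 177.2] z 2.3 yaw 7.8 zax [ 0. -0. -1.] F [ 0.1 -0.  -0.4] w 1.0
```

View pics/v2.png

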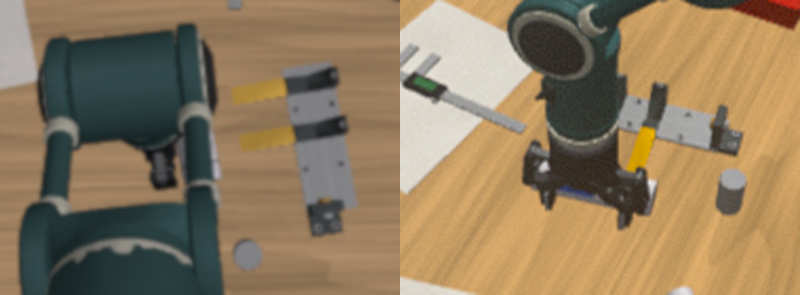

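In the top view the bar's leading edge is at about (216,165), still square and just short of the wedges at (240,140). The near end is at about (215,200), well clear of the stop at (325,205).

Request:
{"op": "jog_arm", "data": {
  "turn": [
    [0,0,0],
    [0,0,0],
    [0,0,0],
    [0,0,0],
    [0,0,0],
    [0,0,0],
    [0,0,0],
    [0,0,0],
    [0,0,0],
    [0,0,0],
    [0,0,0],
    [0,0,0],
    [0,0,0],
    [0,0,0],
    [0,0,0],
    [0,0,0],
    [0,0,0],
    [0,0,0]
  ],
  "delta_pos": [
    [-0.004,0,0],
    [-0.004,0,0],
    [-0.004,0,0],
    [-0.004,0,0],
    [-0.004,0,0],
    [-0.004,0,0],
    [-0.004,0,0],
    [-0.004,0,0],
    [-0.004,0,0],
    [-0.004,0,0],
    [-0.004,0,0],
    [-0.004,0,0],
    [-0.004,0,0],
    [-0.004,0,-0.001],
    [-0.004,0,-0.001],
    [-0.004,0,-0.001],
    [-0.004,0,-0.001],
    [-0.004,0,-0.001]
  ],
  "gripper": [0.085,0.085,0.085,0.085,0.085,0.085,0.085,0.085,0.085,0.085,0.085,0.085,0.085,0.085,0.085,0.085,0.085,0.085]
}}

```text
time: 9.07
tool_pos: [0.5379, 0.0013, 0.0081]
tcp_rot: [-2.065, -2.366, -0.004]
wrist_force: [-1.0, 7.9, 4.0]
width: 0.995
grip_force: 4.0
```

```bash
python3 - <<'E'
from h import *
st(); view("v3")
E
```

```text
9.07 cradle xy [  6.5 107.4] z 8.1 yaw 7.76 zax [ 0.001  0.003 -1.   ] F [-1.   7.9  4. ] w 1.0
```

View pics/v3.png

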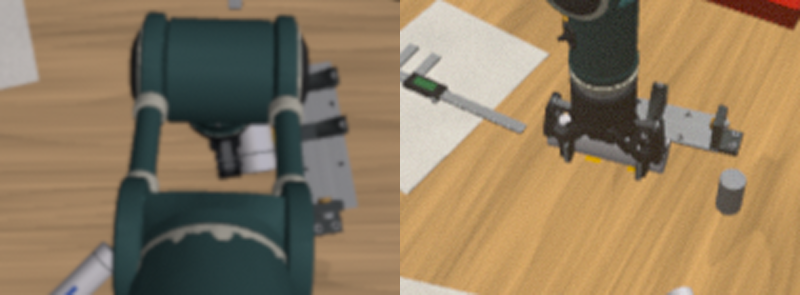

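The top view shows the bar's near end at about (258,170), on the wedges and square. The force is about 8 N, so it is climbing as expected.

Request:
{"op": "jog_arm", "data": {
  "turn": [
    [0,0,0],
    [0,0,0],
    [0,0,0],
    [0,0,0],
    [0,0,0],
    [0,0,0],
    [0,0,0],
    [0,0,0],
    [0,0,0],
    [0,0,0],
    [0,0,0],
    [0,0,0],
    [0,0,0],
    [0,0,0],
    [0,0,0],
    [0,0,0],
    [0,0,0],
    [0,0,0],
    [0,0,0],
    [0,0,0]
  ],
  "delta_pos": [
    [-0.004,0,-0.001],
    [-0.004,0,-0.001],
    [-0.004,0,-0.001],
    [-0.004,0,-0.001],
    [-0.004,0,-0.001],
    [-0.004,0,-0.001],
    [-0.004,0,-0.001],
    [-0.003,0,-0.001],
    [-0.003,0,0],
    [-0.003,0,0],
    [-0.003,0,0],
    [-0.003,0,0],
    [-0.003,0,0],
    [-0.003,0,0],
    [-0.003,0,0],
    [-0.003,0,0],
    [-0.003,0,0],
    [0,0,0],
    [0,0,0],
    [0,0,0]
  ],
  "gripper": [0.085,0.085,0.085,0.085,0.085,0.085,0.085,0.085,0.085,0.085,0.085,0.085,0.085,0.085,0.085,0.085,0.085,0.085,0.085,0.085]
}}

```text
time: 10.83
tool_pos: [0.5452, -0.0576, 0.0152]
tcp_rot: [-2.065, -2.367, 0.0]
wrist_force: [0.1, 0.1, 0.8]
width: 0.991
grip_force: 0.0
```

```bash
python3 - <<'E'
from h import *
st()
E
```

```text
10.83 cradle xy [ 5.8 48. ] z 15.2 yaw 7.79 zax [-0.  0. -1.] F [0.1 0.1 0.8] w 0.99
```

Request:
{"op": "jog_arm", "data": {
  "turn": [
    [0,0,0],
    [0,0,0],
    [0,0,0],
    [0,0,0],
    [0,0,0],
    [0,0,0],
    [0,0,0],
    [0,0,0],
    [0,0,0],
    [0,0,0],
    [0,0,0],
    [0,0,0],
    [0,0,0],
    [0,0,0],
    [0,0,0],
    [0,0,0]
  ],
  "delta_pos": [
    [0.01,0,0],
    [0.015,0,0],
    [0.005,0,-0.01],
    [0,0,-0.03],
    [0,0,-0.03],
    [0,0,-0.03],
    [0,0.02,-0.02],
    [0,0.025,0],
    [0,0.025,0],
    [-0.015,0.02,0],
    [-0.015,0.02,0],
    [-0.015,0.02,0],
    [-0.015,0.01,0],
    [-0.01,0,0],
    [0,0,0],
    [0,0,0]
  ],
  "gripper": [0.085,0.085,0.085,0.085,0.085,0.085,0.0,0.0,0.0,0.0,0.0,0.0,0.0,0.0,0.0,0.0]
}}

```text
time: 12.17
tool_pos: [0.6885, -0.078, 0.1353]
tcp_rot: [-2.065, -2.366, 0.001]
wrist_force: [-0.4, 0.5, 0.5]
width: -0.001
grip_force: 0.0
```

```bash
python3 - <<'E'
from h import *
st(); view("v4")
E
```

```text
12.17 cradle xy [145.    8.4] z 135.3 yaw 7.77 zax [-0.001  0.    -1.   ] F [-0.4  0.5  0.5] w -0.0
```

View pics/v4.png

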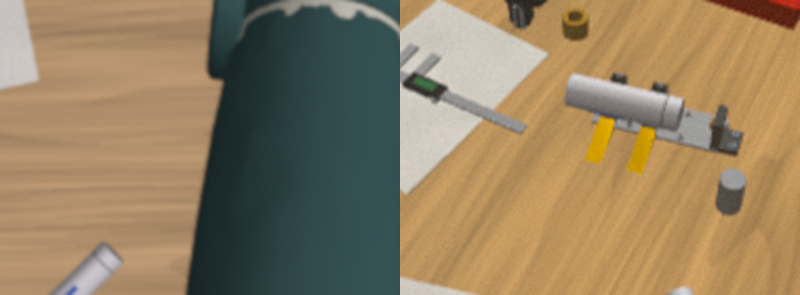

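The bar lies seated in the vee. Its far end is at about (571,91) and its near end at about (676,111), with a gap to the stop at about (718,125). The shut gripper hangs beyond the far end.

```bash
python3 - <<'E'
from h import *
f=lambda x,y:((x-400+.5)/2.105-.5+220,(y+.5)/2.105-.5+130)
for p in((571,91),(677,111)): print(cr(cast("side",f(*p),.034)))
E
```

```text
[83.6 10. ]
[-58.8   1.1]
```

Request:
{"op": "jog_arm", "data": {
  "turn": [
    [0,0,0],
    [0,0,0],
    [0,0,0],
    [0,0,0],
    [0,0,0],
    [0,0,0],
    [0,0,0],
    [0,0,0],
    [0,0,0],
    [0,0,0],
    [0,0,0],
    [0,0,0],
    [0,0,0],
    [0,0,0],
    [0,0,0],
    [0,0,0]
  ],
  "delta_pos": [
    [0,0,0.028],
    [0,0,0.028],
    [0,0,0.028],
    [0,0,0.027],
    [0,0,0],
    [0,-0.01,0],
    [0,-0.01,0],
    [0,-0.008,0],
    [0,-0.004,0],
    [0,-0.003,0],
    [0,-0.003,0],
    [0,-0.003,0],
    [0,-0.003,0],
    [0,-0.003,0],
    [0,-0.003,0],
    [0,0,0]
  ],
  "gripper": [0,0,0,0,0,0,0,0,0,0,0,0,0,0,0,0]
}}

```text
time: 13.6
tool_pos: [0.6405, -0.085, 0.0247]
tcp_rot: [2.064, 2.367, 0.001]
wrist_force: [1.6, -0.2, 1.3]
width: 0.002
grip_force: 1.0
```

```bash
python3 -c "
from h import *
st()"
```

```text
13.6 cradle xy [96.4  8. ] z 24.7 yaw 7.81 zax [ 0.002 -0.    -1.   ] F [ 1.6 -0.2  1.3] w 0.0
```

Contact has begun. I'll keep pushing gently.

Request:
{"op": "jog_arm", "data": {
  "turn": [
    [0,0,0],
    [0,0,0],
    [0,0,0],
    [0,0,0],
    [0,0,0],
    [0,0,0],
    [0,0,0],
    [0,0,0],
    [0,0,0],
    [0,0,0]
  ],
  "delta_pos": [
    [0,-0.003,0],
    [0,-0.003,0],
    [0,-0.003,0],
    [0,-0.003,0],
    [0,-0.003,0],
    [0,-0.003,0],
    [0,-0.003,0],
    [0,-0.003,0],
    [0,-0.003,0],
    [0,-0.002,0]
  ],
  "gripper": [0,0,0,0,0,0,0,0,0,0]
}}

```text
time: 14.43
tool_pos: [0.6114, -0.089, 0.0248]
tcp_rot: [2.064, 2.367, 0.001]
wrist_force: [4.8, 0.3, 2.1]
width: 0.001
grip_force: 2.6
```

Request:
{"op": "jog_arm", "data": {
  "turn": [
    [0,0,0],
    [0,0,0],
    [0,0,0]
  ],
  "delta_pos": [
    [0,-0.001,0],
    [0,-0.001,0],
    [0,-0.001,0]
  ],
  "gripper": [0,0,0]
}}

```text
time: 14.68
tool_pos: [0.6087, -0.0894, 0.0248]
tcp_rot: [2.064, 2.367, 0.001]
wrist_force: [5.6, 0.9, 1.4]
width: 0.001
grip_force: 2.7
```

```bash
python3 -c "
from h import *
st()"
```

```text
14.68 cradle xy [64.4  7.9] z 24.8 yaw 7.8 zax [ 0.001 -0.    -1.   ] F [5.6 0.9 1.4] w 0.0
```

Request:
{"op": "jog_arm", "data": {
  "turn": [
    [0,0,0],
    [0,0,0],
    [0,0,0],
    [0,0,0]
  ],
  "delta_pos": [
    [0,-0.001,0],
    [0,-0.001,0],
    [0,-0.001,0],
    [0,-0.001,0]
  ],
  "gripper": [0,0,0,0]
}}

```text
time: 15.02
tool_pos: [0.6049, -0.0899, 0.0249]
tcp_rot: [2.064, 2.366, 0.002]
wrist_force: [6.5, 0.5, 2.5]
width: 0.003
grip_force: 2.8
```

Request:
{"op": "jog_arm", "data": {
  "turn": [
    [0,0,0],
    [0,0,0]
  ],
  "delta_pos": [
    [0,-0.001,0],
    [0,0,0]
  ],
  "gripper": [0,0]
}}

```text
time: 15.18
tool_pos: [0.6044, -0.09, 0.0249]
tcp_rot: [2.064, 2.366, 0.003]
wrist_force: [7.1, 1.2, 1.0]
width: 0.0
grip_force: 3.3
```

Request:
{"op": "jog_arm", "data": {
  "turn": [
    [0,0,0],
    [0,0,0]
  ],
  "delta_pos": [
    [0,-0.001,0],
    [0,0,0]
  ],
  "gripper": [0,0]
}}

```text
time: 15.35
tool_pos: [0.6043, -0.09, 0.0251]
tcp_rot: [2.063, 2.364, 0.005]
wrist_force: [8.9, 1.3, -0.9]
width: -0.002
grip_force: 4.5
```

Request:
{"op": "jog_arm", "data": {
  "turn": [
    [0,0,0],
    [0,0,0],
    [0,0,0]
  ],
  "delta_pos": [
    [0,-0.001,0],
    [0,-0.001,0],
    [0,0,0]
  ],
  "gripper": [0,0,0]
}}

```text
time: 15.6
tool_pos: [0.6043, -0.0903, 0.0257]
tcp_rot: [2.061, 2.362, 0.009]
wrist_force: [13.5, 2.6, -2.0]
width: 0.001
grip_force: 6.5
```

The bar is firmly against the stop: no travel, with rising force. Backing straight off now.

Request:
{"op": "jog_arm", "data": {
  "turn": [
    [0,0,0],
    [0,0,0],
    [0,0,0],
    [0,0,0],
    [0,0,0],
    [0,0,0],
    [0,0,0],
    [0,0,0],
    [0,0,0],
    [0,0,0],
    [0,0,0],
    [0,0,0]
  ],
  "delta_pos": [
    [0,0.002,0],
    [0,0.002,0],
    [0,0.005,0],
    [0,0.01,0],
    [0,0.02,0],
    [0,0.02,0],
    [0,0.02,0],
    [0,0.01,-0.03],
    [0,0,-0.03],
    [0,0,-0.03],
    [0,0,-0.03],
    [0,0,0]
  ],
  "gripper": [0,0,0,0,0,0,0,0,0,0,0,0]
}}

```text
time: 16.6
tool_pos: [0.6923, -0.0787, 0.1514]
tcp_rot: [2.06, 2.362, 0.007]
wrist_force: [1.1, -1.0, 1.3]
width: -0.0
grip_force: 0.0
```

```bash
python3 - <<'E'
from h import *
st(); view("v5",("side",))
E
```

```text
16.6 cradle xy [148.6   7.2] z 151.4 yaw 7.82 zax [ 0.009 -0.002 -1.   ] F [ 1.1 -1.   1.3] w -0.0
```

View pics/v5.png

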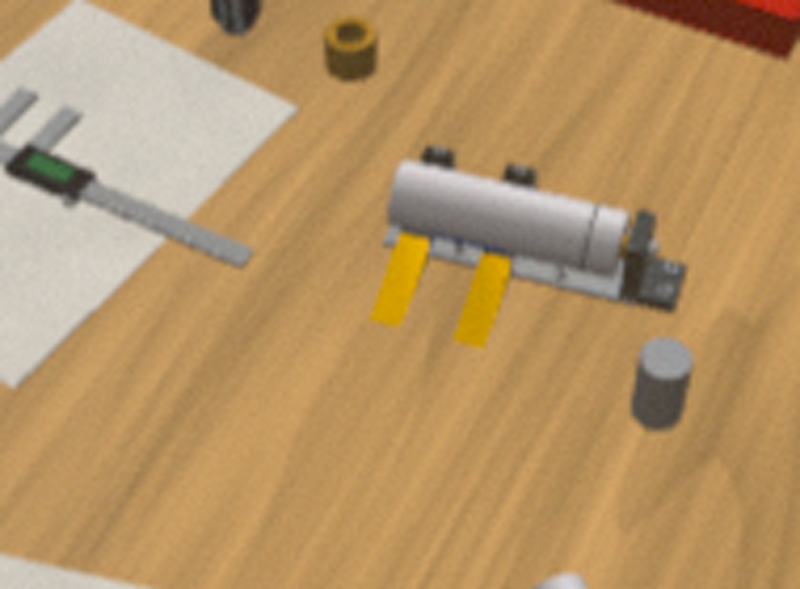

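The bar lies level in the vee from (400,195) to (620,240), with its near end against the brass button at about (626,242). The bush and slug have not moved and the arm is clear, so I'm handing in.

```bash
python3 -c "
from h import *
print(ticket.finish_job())"
```

```text
the job is handed in; nothing more can be done
None
```

I rolled the bar up the wedges into the vee and pushed it endways until it stopped against the brass button; the last picture showed it lying there with the arm clear, and I handed the job in at about 17 s (no verdict was returned).

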